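# Dock the desk light bar flush under both catches of its rail

## Robot

A 6-joint arm with a two-finger parallel gripper is mounted at the origin on the work surface. World frame = base frame: x ahead of the robot, y to its left, z up, the work surface at z = 0. Lengths are in m, angles in rad, forces in N, time in s.
With the tool pointing down it reaches from about 0.375 to 0.975 m from the base axis. Payload 3.8 kg.
Tool frame: the origin (TCP) lies midway between the tips of the shut fingers; the grasp point (between the pads) lies 19 mm behind it; z points along the fingers, y is the line along which they close (so a half turn about z gives the same grasp; the last joint's range is limited). The gripper opens to 85 mm and grips with 20 to 120 N. Pads are 22 mm wide; open, the fingers measure 114 mm over their backs; the gripper's body (76 mm by 85 mm) begins 54 mm behind the grasp point. The pads swing forward as they close: fully open they stand 13 mm farther back than shut.
Start: joints at [1.311, 0.264, 1.604, -0, 1.274, -0.037], TCP at [0.149, 0.658, 0.231] pointing down, gripper open.
Joint ranges: [-2.63, 2.63], [-0.94, 2.18], [0.31, 2.57], [-1.31, 4.45], [0, 2.66], [-2.55, 2.55]. Speed limits (rad/s): [2.57, 2.57, 3.14, 3.14, 3.14, 3.14].

## Interface

Orientations are given as a rotation vector (axis times angle).
In Python, from workcell import bot gives the robot as it stands.
- The arm moves only by the tool step_arm, never from a script. Its argument "motion" is a list of rows, each a list of 5 numbers: the finger opening in cm, from 0 to 8.54, then the shift along the tool's x, y, z in cm, then the turn about the tool's z in degrees. In form: [[claw, dx, dy, dz, twist], ...]. A call has 1 to 20 rows; each row is the pose to reach, as a shift and turn from the pose commanded when the call began, along the tool's axes at that moment; what a row does not reach only later rows make up. A row lasts 1/10 s, in which the tool goes at most 50 mm and 8.59 degrees, less where a joint would pass 70% of its speed; a pose out of reach is approached as far as the arm can. A call with a gripper value outside its range is refused whole. The fingers move at their own pace and stop on an object; "force" is the grip in N (left out, the last holds). Time passes only in rows, so rows that repeat a pose let the fingers close. It gives the time, the measured TCP pose, the force, the opening and the grip force at its end, in the units of the state.
- bot.read_state(): the state, without advancing time (a new reading comes with each control period).
- bot.read_camera(name): name is "side" or "top"; returns (picture, depth): 384x512x3 uint8, red, green, blue; 384x512 float32, m along the optical axis (not along the pixel's ray), 0 where there is no reading.
- bot.calibration(name): a dict with "mtx" (3x3 intrinsics, pixels), "k1" (the pictures are not rectified: a ray, as slopes to the right and down, at radius r is drawn at 1 + k1 r^2 times it, then the intrinsics apply), "origin" and "orientation" of the camera in the world. Camera axes: x right, y up, looking along -z (the intrinsics and any distortion apply to the point x, -y, -z); pixel columns grow to the right and rows downward; lengths in m; the calibration is good to about 2 mm. A picture is of the moment at which its call begins. calibration takes no time and is no camera call.
- bot.finish_job(): hands the job in; it is judged then, once.
The state is a dict: "time": time; "q": joint angles; "joint_vel": joint speeds; "joint_torque": joint torques, N m; "tool_pos": TCP position; "tcp_rot": TCP orientation; "wrist_force": force on the tool from outside, world axes, zero at the start; "torque": the same for the moment, N m; "width": opening from 0.0 (shut) to 1.0 (fully open); "grip_force": force on a finger pad.
Only numpy, scipy, OpenCV 4.12 (cv2) and the standard library are available. Lean on these libraries where they do the work, as an engineer would, in place of code of your own. Each camera call takes 0.05 s, during which the arm holds its last target. There are 200 camera calls.

## Task

Push the loose aluminium light bar back against the dark wooden dock rail until its tongue has gone under both sprung catches and its rear edge lies flush against the rail at both ends, flat on the desk. The catches are too stiff to take both at once: press home one end, then the other, gently, never with more than about 20 N. Leave the cup, the bowl and the stone where they are.

Things in the scene. Friction and masses are not known exactly. Their poses are not given: they have to be found in the camera images.
- bar: loose light bar on the desk, 340 mm long (its y), 56 deep (its x). Silver body with white strip, 34 deep, 26 high; front face, to push on, at x = -28. Behind it, to x = +28, a dark steel tongue 22 deep, 12 high. Origin: underside, mid length and depth. +x roughly towards the rail, +y its left end. 0.3 to 0.6 kg. Starts with its middle 105 to 125 mm before the rail face, askew up to 0.3 rad
- rail: dark wooden dock rail fixed to the desk, 400 mm long (its y), 24 thick, 30 high (46 at its two black catch brackets, which reach 6 mm out over the front). Origin: middle of the front face, at desk height. +x points away from the robot, square to the face: the face is the plane x = 0 and the bar comes from -x. Home: bar origin at x = -28 mm
- catch_l (a point): middle of the left catch: orange sprung roller, 20 mm across, axis along y, at x = -7, y = +115 mm in the rail's frame, underside 9.5 mm above the desk. The tongue lifts it: meets it about 14 mm before home, needs 9 to 16 N (finger friction included) pushed straight in front of it to get over, then 4 to 9 N of drag for the last 7 mm up to the hard wood
- catch_r (a point): middle of the right catch, the same at y = -115 mm. Pushing at the bar's middle takes both catches at once, which is over 20 N: push in front of each in turn. With one end home the bar is still askew, and pressing the second end may draw the first out by 1 to 3 mm: press it again. Before the catches the bar slides with 1 to 2 N
- bar_left (a point): point on the bar's rear edge near its left end: x = +28, y = +165, z = 6 mm in the bar's frame. Home: at x = 0 in the rail's frame
- bar_right (a point): point on the bar's rear edge near its right end: x = +28, y = -165, z = 6 mm in the bar's frame. Home: at x = 0 in the rail's frame
- cup: terracotta stoneware cup standing on the desk off one end of the rail, 80 mm across, 85 mm high; origin at the centre of its base. Not to be disturbed
- bowl: small blue bowl standing on the desk off one end of the rail, 100 mm across, 40 mm high; origin at the centre of its base. Not to be disturbed
- stone: grey pebble paperweight on the desk behind the rail, 72 mm across, 34 mm high; origin at the centre of its base. Not to be disturbed

How it is judged:
By the outcome, as a careful person would: the job done as asked, in the order asked, and still so for the second after the job is handed in, with the robot touching nothing.
It also fails if it takes over 72 s, if anything falls off the work surface, if the arm or the gripper's body presses on something with over 40 N, if the wrist force passes 120 N, or if a joint passes its speed limit or range.

## Working session

There is one attempt and no reset: what is moved stays moved. The work goes in short steps, Python scripts to look and compute and a tool call to move; the robot and the scene stay as the last step left them, time stands still between calls to the robot, and variables do not carry over. Pictures are saved under pics/ and viewed, at most 10 in all, crops included, and the job is handed in when it is done.

Besides the shell and the picture viewer there is one more tool, called after "Request:" by a JSON object that holds its "api" and its "payload", one argument or row to a line. step_arm: Moves the arm, as the interface text tells. Its arguments: {"type":"object","properties":{"motion":{"type":"array","items":{"type":"array","items":{"type":"number"}}},"force":{"type":"number"}},"required":["motion"]}

```bash
mkdir -p pics
cat > h.py <<'E'
import numpy as np, cv2
from scipy.spatial.transform import Rotation as R
from workcell import bot
def cal(n):
    c=bot.calibration(n); o=np.array(c["orientation"],float)
    M=o if o.shape==(3,3) else R.from_rotvec(o).as_matrix()
    return np.array(c["mtx"]),c["k1"],np.array(c["origin"]),M
def ray(n,u,v):
    K,k1,o,M=cal(n)
    d=np.array([(u-K[0,2])/K[0,0],(v-K[1,2])/K[1,1]]); s=d.copy()
    for _ in range(20): s=d/(1+k1*(s@s))
    return o,M@np.array([s[0],-s[1],-1.])
def onz(n,u,v,z):
    o,d=ray(n,u,v); return o+d*(z-o[2])/d[2]
def proj(n,p):
    K,k1,o,M=cal(n); c=M.T@(np.array(p)-o); s=np.array([c[0],-c[1]])/-c[2]
    s=s*(1+k1*(s@s)); return K[0,0]*s[0]+K[0,2],K[1,1]*s[1]+K[1,2]
def snap(n,f,crop=None,k=1):
    im,d=bot.read_camera(n)
    a=im if crop is None else im[crop[1]:crop[3],crop[0]:crop[2]]
    a=cv2.resize(a,None,fx=k,fy=k,interpolation=cv2.INTER_CUBIC)
    cv2.imwrite("pics/"+f,a[...,::-1]); return im,d
E
python3 - <<'E'
from h import *
for n in("side","top"):
    im,d=snap(n,n+"0.png",None,1.5); np.savez(n+"0.npz",im=im,d=d); print(n,bot.calibration(n))
s=bot.read_state(); print(s)
E
```

```text
side {'mtx': array([[395.00901233,   0.        , 255.07155615],
       [  0.        , 395.00901233, 187.85466882],
       [  0.        ,   0.        ,   1.        ]]), 'k1': -0.07893645203221379, 'origin': array([ 0.31290135, -0.53302221,  0.56625977]), 'orientation': array([ 0.86464528, -0.24806795, -0.5152506 ])}
top {'mtx': array([[387.30861188,   0.        , 259.47901784],
       [  0.        , 387.30861188, 192.5943432 ],
       [  0.        ,   0.        ,   1.        ]]), 'k1': 0.0032451339720045483, 'origin': array([0.58988606, 0.03126033, 0.85646653]), 'orientation': array([ 0.07028127, -0.03631828, -1.57150983])}
{'time': 0.1, 'q': array([ 1.31108019e+00,  2.64666692e-01,  1.60526842e+00,  2.77688820e-05,
        1.27372640e+00, -3.68951470e-02]), 'joint_vel': array([-2.88594779e-04, -2.26557820e-03, -5.06976433e-03,  4.55462711e-05,
        2.28751518e-03,  9.81686468e-04]), 'joint_torque': array([ 1.22108493e-03, -5.16708970e+01, -3.68591166e+01,  2.01728972e-05,
        6.26059715e-03, -4.31632850e-05]), 'tool_pos': array([0.14897665, 0.65765401, 0.23007731]), 'tcp_rot': array([-0.34925842, -3.12178267,  0.00320757]), 'wrist_force': array([-0.0522163 ,  0.25968648,  0.64685109]), 'torque': array([-0.00579815,  0.01283787, -0.02655249]), 'grip_force': 0.0, 'width': 1.0008062200343988}
```

View pics/top0.png

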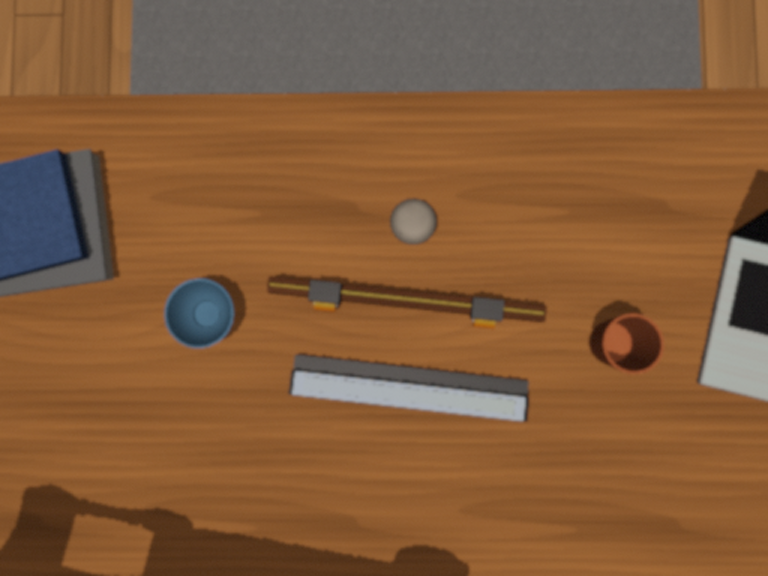

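View pics/side0.png

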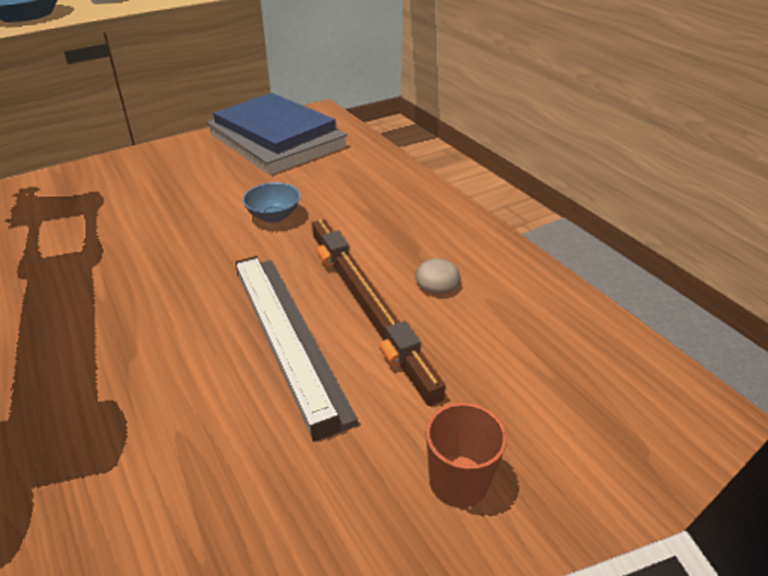

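The top view shows the rail from (268,285) to (545,312), with its catches near (324,293) and (487,310). The bar's body corners are near (295,370), (526,393), (525,420) and (291,395). The bowl is off the left end of the rail, the cup off the right end, and the stone behind it. I'll enlarge the view to get accurate corners.

Run:
```python
import numpy as np,cv2
im=np.load("top0.npz")["im"]
a=cv2.resize(im[180:290,170:370],None,fx=4,fy=4,interpolation=cv2.INTER_CUBIC)
a=cv2.convertScaleAbs(a,alpha=1.6,beta=20)
cv2.imwrite("pics/c1.png",a[...,::-1])
```

```text
(no output)
```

View pics/c1.png

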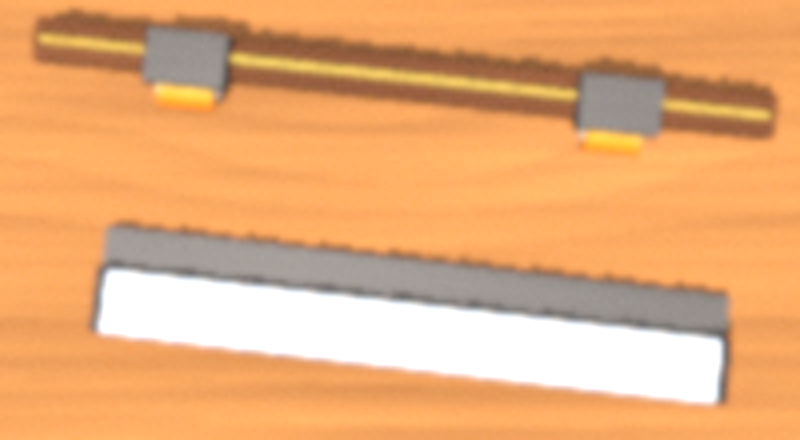

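The crop shows the inlay line on the rail top from (38,40) to (770,115), and the bracket front edges at (143,83)-(222,91) and (577,127)-(660,134). On the bar, the front top edge runs (96,332)-(722,402) and the tongue's rear edge (115,225)-(728,293).

```bash
cat >> h.py <<'E'
def fr(o,a):  # 2D frame
    return np.array(o),np.array([[np.cos(a),-np.sin(a)],[np.sin(a),np.cos(a)]])
E
python3 - <<'E'
from h import *
P=lambda u,v,z: onz("top",170+(u+.5)/4-.5,180+(v+.5)/4-.5,z)[:2]
def line(nm,A,B,z):
    a,b=P(*A,z),P(*B,z); d=a-b
    print(nm,a.round(4),b.round(4),"mid",((a+b)/2).round(4),"len %.4f ang %.4f"%(np.hypot(*d),np.arctan2(-d[0],d[1])))
line("groove",(36,40),(774,115),.03)
line("rail front",(36,60),(772,137),.03)
line("brkfront",(182,87),(619,131),.046)
line("roller",(183,107),(610,151),.02)
line("barfront",(95,333),(722,404),.026)
line("barback body",(104,267),(727,333),.026)
line("tongue rear",(112,225),(728,293),.012)
for n,(u,v),z in(("stone",(413,221),.02),("bowl",(200,313),.04),("cup",(632,343),.085)): print(n,onz("top",u/1.5,v/1.5,z))
E
```

```text
groove [0.6528 0.223 ] [ 0.6121 -0.1707] mid [0.6325 0.0261] len 0.3958 ang -0.1033
rail front [0.6421 0.2228] [ 0.6004 -0.1694] mid [0.6212 0.0267] len 0.3945 ang -0.1058
brkfront [0.6267 0.1419] [ 0.6034 -0.0864] mid [0.6151 0.0278] len 0.2295 ang -0.1017
roller [0.6171 0.1449] [ 0.5931 -0.0852] mid [0.6051 0.0298] len 0.2313 ang -0.1037
barfront [0.4965 0.1902] [ 0.4601 -0.1416] mid [0.4783 0.0243] len 0.3338 ang -0.1093
barback body [0.5315 0.1858] [ 0.4971 -0.1448] mid [0.5143 0.0205] len 0.3324 ang -0.1034
tongue rear [0.5532 0.1842] [ 0.5169 -0.1487] mid [0.535  0.0178] len 0.3349 ang -0.1086
stone [0.74559327 0.01468578 0.02      ]
bowl [0.61179509 0.31662817 0.04      ]
cup [ 0.57057752 -0.27021919  0.085     ]
```

```bash
cat >> h.py <<'E'
RO=np.array([.621,.027]); RA=-.1035
RX=np.array([np.cos(RA),np.sin(RA)]); RY=np.array([-RX[1],RX[0]])
def st():
    s=bot.read_state(); p=np.array(s["tool_pos"]); M=R.from_rotvec(s["tcp_rot"]).as_matrix()
    return s,p,M
def go(xr,yr,z):  # tool shift (cm) and twist to rail-frame xy (m), height z
    s,p,M=st(); t=np.r_[RO+RX*xr+RY*yr,z]
    ty=np.r_[RY,0]; l=M.T@ty; tw=np.degrees(np.arctan2(-l[0],l[1])); tw=(tw+90)%180-90
    print("shift cm",(M.T@(t-p)*100).round(2),"twist",round(tw,2),"q6",s["q"][5].round(2))
def where():
    s,p,M=st(); d=p[:2]-RO; f=np.array(s["wrist_force"])
    print("t",s["time"],"rail xy mm",(1e3*np.r_[d@RX,d@RY]).round(1),"z",p[2].round(4),"F rail",np.round([f[:2]@RX,f[:2]@RY,f[2]],2))
E
python3 - <<'E'
from h import *
s,p,M=st(); print(M.round(3)); go(-.1132-.064,-.018,.15); go(-.1132-.064,-.018,.011)
E
```

```text
[[-0.975  0.221 -0.001]
 [ 0.221  0.975 -0.002]
 [ 0.    -0.002 -1.   ]]
shift cm [-42.59 -54.95   8.12] twist -6.84 q6 -0.04
shift cm [-42.59 -54.93  22.02] twist -6.84 q6 -0.04
```

Request:
{"api": "step_arm", "payload": {
  "motion": [
    [5,-3,-4,1,-1],
    [5,-6.1,-7.9,2,-2],
    [5,-9.1,-11.8,3,-3],
    [5,-12.2,-15.7,4,-4],
    [5,-15.2,-19.6,5,-5],
    [5,-18.3,-23.6,6,-6],
    [5,-21.3,-27.5,7,-6.8],
    [5,-24.3,-31.4,8,-6.8],
    [5,-27.4,-35.3,8,-6.8],
    [5,-30.4,-39.3,8,-6.8],
    [5,-33.5,-43.2,8,-6.8],
    [5,-36.5,-47.1,8,-6.8],
    [5,-39.6,-51,8,-6.8],
    [5,-42.6,-55,8,-6.8],
    [5,-42.6,-55,8,-6.8],
    [5,-42.6,-55,8,-6.8],
    [5,-42.6,-55,8,-6.8]
  ]
}}

```text
time: 1.8
tool_pos: [0.4423, 0.0284, 0.1508]
tcp_rot: [-0.163, -3.136, -0.001]
wrist_force: [0.0, 0.6, 0.9]
width: 0.585
grip_force: 0.0
```

Run:
```python
from h import *
where(); go(-.1132-.064,-.018,.008); s,p,M=st(); print(s["width"],M.round(3))
```

```text
t 1.8 rail xy mm [-177.9  -17. ] z 0.1508 F rail [-0.02  0.55  0.94]
shift cm [-0.09 -0.1  14.28] twist -0.04 q6 -1.46
0.5846881862595353 [[-0.995  0.104 -0.001]
 [ 0.104  0.995  0.001]
 [ 0.001  0.    -1.   ]]
```

Request:
{"api": "step_arm", "payload": {
  "motion": [
    [5,0,0,4,0],
    [5,0,0,8,0],
    [5,0,0,11,0],
    [5,0,0,13,0],
    [5,0,0,14.2,0],
    [5,0,0,14.2,0],
    [5,-0.6,0,14.2,0],
    [5,-1.2,0,14.2,0],
    [5,-1.8,0,14.2,0],
    [5,-2.2,0,14.2,0],
    [5,-2.6,0,14.2,0],
    [5,-3,0,14.2,0]
  ]
}}

```text
time: 3.0
tool_pos: [0.4724, 0.0245, 0.0091]
tcp_rot: [-0.164, -3.135, 0.0]
wrist_force: [-3.0, 0.4, 1.2]
width: 0.586
grip_force: 1.3
```

Request:
{"api": "step_arm", "payload": {
  "motion": [
    [5,-0.5,0,0,0],
    [5,-1,0,0,0],
    [5,-1.5,0,0,0],
    [5,-2,0,0,0],
    [5,-2.5,0,0,0],
    [5,-3,0,0,0],
    [5,-3.5,0,0,0],
    [5,-4,0,0,0],
    [5,-4.5,0,0,0],
    [5,-5,0,0,0],
    [5,-5.3,0,0,0],
    [5,-5.6,0,0,0],
    [5,-5.6,0,0,0]
  ]
}}

```text
time: 4.3
tool_pos: [0.5296, 0.0188, 0.0096]
tcp_rot: [0.163, 3.136, 0.0]
wrist_force: [-0.9, 1.2, 0.1]
width: 0.587
grip_force: 0.2
```

Run:
```python
from h import *
where(); im,d=snap("top","t2.png",(170,180,370,290),4); where()
```

```text
t 4.3 rail xy mm [-90.1 -17.6] z 0.0096 F rail [-1.07  1.09  0.07]
t 4.35 rail xy mm [-90.1 -17.6] z 0.0096 F rail [-1.43 -0.65  0.3 ]
```

View pics/t2.png

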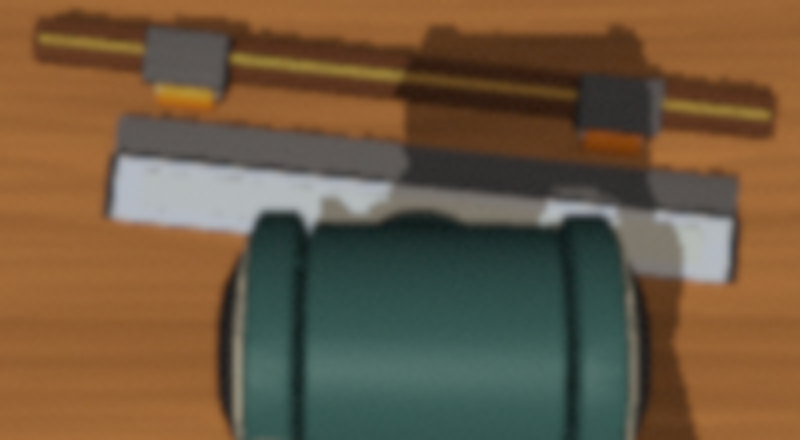

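The bar is square to the rail and just short of the rollers. Its tongue's rear edge runs (122,115)-(738,178). Next I'll compute the gap.

Run:
```python
from h import *
P=lambda u,v,z: onz("top",170+(u+.5)/4-.5,180+(v+.5)/4-.5,z)[:2]
for q,z in(((122,115),.012),((738,178),.012),((110,218),.026),((732,284),.026)):
    d=P(*q,z)-RO; print((1e3*np.r_[d@RX,d@RY]).round(1))
```

```text
[-23.7 150.7]
[ -23.4 -185.5]
[-79.3 148.4]
[ -79.6 -184.1]
```

Request:
{"api": "step_arm", "payload": {
  "motion": [
    [5,-0.2,0,0,0],
    [5,-0.4,0,0,0],
    [5,-0.55,0,0,0],
    [5,-0.65,0,0,0],
    [5,-0.7,0,0,0],
    [5,-0.7,0,0,0]
  ]
}}

```text
time: 4.95
tool_pos: [0.5357, 0.0181, 0.0093]
tcp_rot: [0.163, 3.137, 0.0]
wrist_force: [-2.1, 0.1, 0.6]
width: 0.585
grip_force: 1.0
```

Run:
```python
from h import *
where(); go(-.105,.115,.010); go(-.105,.115,.05)
```

```text
t 4.95 rail xy mm [-83.9 -17.7] z 0.0093 F rail [-2.13 -0.15  0.6 ]
shift cm [ 2.12 13.26 -0.07] twist -0.04 q6 -1.48
shift cm [ 2.12 13.26 -4.07] twist -0.04 q6 -1.48
```

Request:
{"api": "step_arm", "payload": {
  "motion": [
    [5,1,0,0,0],
    [2,2.1,0,0,0],
    [0,2.1,2,0,0],
    [0,2.1,5,0,0],
    [0,2.1,8.5,0,0],
    [0,2.1,11.5,0,0],
    [0,2.1,13.3,0,0],
    [0,2.1,13.3,0,0],
    [0,1.5,13.3,0,0],
    [0,0.9,13.3,0,0],
    [0,0.5,13.3,0,0],
    [0,0.3,13.3,0,0],
    [0,0.3,13.3,0,0]
  ]
}}

```text
time: 6.25
tool_pos: [0.5469, 0.15, 0.0093]
tcp_rot: [0.165, 3.137, -0.0]
wrist_force: [-0.1, -0.1, -0.1]
width: -0.001
grip_force: 0.0
```

Request:
{"api": "step_arm", "payload": {
  "motion": [
    [0,-0.1,0,0,0],
    [0,-0.2,0,0,0],
    [0,-0.3,0,0,0],
    [0,-0.4,0,0,0],
    [0,-0.5,0,0,0],
    [0,-0.55,0,0,0],
    [0,-0.6,0,0,0]
  ]
}}

```text
time: 6.95
tool_pos: [0.5522, 0.1502, 0.0092]
tcp_rot: [-0.163, -3.137, 0.0]
wrist_force: [-0.8, 1.0, 0.2]
width: 0.002
grip_force: 0.6
```

Run:
```python
from h import *
where()
```

```text
t 6.95 rail xy mm [-81.2 115.4] z 0.0092 F rail [-0.87  0.91  0.2 ]
```

Request:
{"api": "step_arm", "payload": {
  "motion": [
    [0,-0.1,0,0,0],
    [0,-0.2,0,0,0],
    [0,-0.2,0,0,0]
  ]
}}

```text
time: 7.25
tool_pos: [0.5539, 0.1499, 0.0091]
tcp_rot: [-0.164, -3.136, 0.0]
wrist_force: [-2.8, 1.0, 0.2]
width: 0.001
grip_force: 1.4
```

Request:
{"api": "step_arm", "payload": {
  "motion": [
    [0,-0.1,0,0,0],
    [0,-0.1,0,0,0]
  ]
}}

```text
time: 7.45
tool_pos: [0.5541, 0.1498, 0.009]
tcp_rot: [-0.164, -3.135, 0.0]
wrist_force: [-5.2, 2.5, 2.3]
width: -0.004
grip_force: 2.6
```

Request:
{"api": "step_arm", "payload": {
  "motion": [
    [0,-0.1,0,0,0],
    [0,-0.1,0,0,0]
  ]
}}

```text
time: 7.65
tool_pos: [0.5543, 0.1497, 0.0088]
tcp_rot: [-0.164, -3.133, 0.001]
wrist_force: [-7.2, 2.4, 3.3]
width: 0.001
grip_force: 3.5
```

Request:
{"api": "step_arm", "payload": {
  "motion": [
    [0,-0.1,0,0,0],
    [0,-0.2,0,0,0],
    [0,-0.2,0,0,0]
  ]
}}

```text
time: 7.95
tool_pos: [0.5544, 0.1493, 0.0082]
tcp_rot: [-0.164, -3.129, 0.002]
wrist_force: [-11.2, 1.4, 5.2]
width: -0.002
grip_force: 5.2
```

Request:
{"api": "step_arm", "payload": {
  "motion": [
    [0,-0.1,0,0,0],
    [0,-0.1,0,0,0]
  ]
}}

```text
time: 8.15
tool_pos: [0.5551, 0.1493, 0.0081]
tcp_rot: [-0.164, -3.129, 0.002]
wrist_force: [-10.7, 2.1, 5.2]
width: 0.001
grip_force: 5.4
```

Request:
{"api": "step_arm", "payload": {
  "motion": [
    [0,-0.1,0,0,0],
    [0,-0.1,0,0,0]
  ]
}}

```text
time: 8.35
tool_pos: [0.5568, 0.1494, 0.0081]
tcp_rot: [-0.164, -3.13, 0.001]
wrist_force: [-7.6, 2.8, 1.6]
width: 0.001
grip_force: 4.4
```

Request:
{"api": "step_arm", "payload": {
  "motion": [
    [0,-0.1,0,0,0],
    [0,-0.2,0,0,0],
    [0,-0.2,0,0,0]
  ]
}}

```text
time: 8.65
tool_pos: [0.5603, 0.1493, 0.0082]
tcp_rot: [-0.164, -3.133, 0.0]
wrist_force: [-3.9, 2.7, -1.1]
width: -0.004
grip_force: 2.5
```

Request:
{"api": "step_arm", "payload": {
  "motion": [
    [0,-0.1,0,0,0],
    [0,-0.2,0,0,0],
    [0,-0.2,0,0,0]
  ]
}}

```text
time: 8.95
tool_pos: [0.5628, 0.149, 0.0083]
tcp_rot: [-0.163, -3.134, 0.0]
wrist_force: [-4.1, 2.2, -1.6]
width: 0.0
grip_force: 2.2
```

Request:
{"api": "step_arm", "payload": {
  "motion": [
    [0,-0.1,0,0,0],
    [0,-0.2,0,0,0],
    [0,-0.2,0,0,0]
  ]
}}

```text
time: 9.25
tool_pos: [0.5648, 0.1486, 0.0085]
tcp_rot: [-0.164, -3.134, 0.0]
wrist_force: [-6.7, 2.2, -1.4]
width: 0.002
grip_force: 3.2
```

Run:
```python
from h import *
where()
```

```text
t 9.25 rail xy mm [-68.5 115.2] z 0.0085 F rail [-6.89  1.48 -1.39]
```

Request:
{"api": "step_arm", "payload": {
  "motion": [
    [0,-0.1,0,0,0],
    [0,-0.1,0,0,0]
  ]
}}

```text
time: 9.45
tool_pos: [0.5648, 0.1486, 0.0085]
tcp_rot: [-0.164, -3.132, 0.001]
wrist_force: [-9.2, 3.7, 1.2]
width: 0.0
grip_force: 4.4
```

Request:
{"api": "step_arm", "payload": {
  "motion": [
    [0,-0.1,0,0,0],
    [0,-0.1,0,0,0]
  ]
}}

```text
time: 9.65
tool_pos: [0.565, 0.1485, 0.0085]
tcp_rot: [-0.164, -3.13, 0.001]
wrist_force: [-11.0, 3.0, 3.3]
width: -0.001
grip_force: 5.6
```

Request:
{"api": "step_arm", "payload": {
  "motion": [
    [0,-0.1,0,0,0],
    [0,-0.1,0,0,0]
  ]
}}

```text
time: 9.85
tool_pos: [0.565, 0.1485, 0.0084]
tcp_rot: [-0.164, -3.128, 0.001]
wrist_force: [-13.1, 3.9, 6.3]
width: 0.006
grip_force: 6.9
```

Run:
```python
from h import *
where()
im,d=snap("top","t3.png",(170,180,370,290),4);
```

```text
t 9.85 rail xy mm [-68.3 115.1] z 0.0084 F rail [-13.44   2.52   6.25]
```

View pics/t3.png

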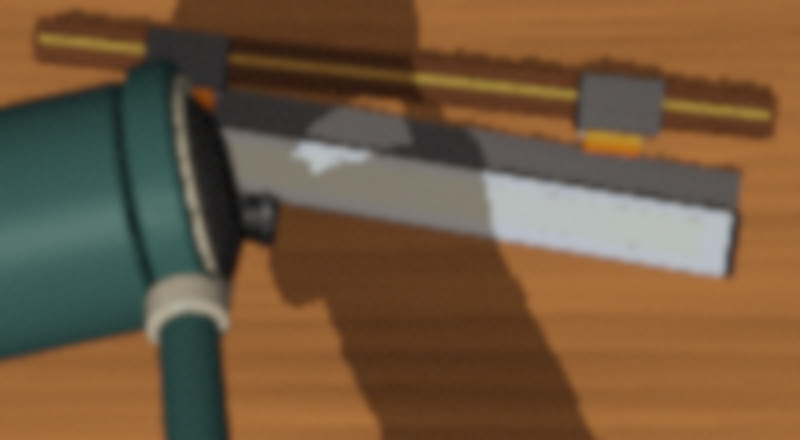

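The left tongue is in under its catch and hard against the wood. The right rear corner, near (740,172), is still about 20 mm out, as expected. Next I press the right end.

Request:
{"api": "step_arm", "payload": {
  "motion": [
    [0,0.7,0,0,0],
    [0,2,0,0,0],
    [0,3.5,0,0,0],
    [0,4.8,0,0,0],
    [0,4.8,-3,0,0],
    [0,4.8,-7,0,0],
    [0,4.8,-11,0,0],
    [0,4.8,-15,0,0],
    [0,4.8,-19,0,0],
    [0,4.8,-22,0,0],
    [0,4.8,-23,0,0],
    [0,4.8,-23,0,0],
    [0,4.8,-23,0,0]
  ]
}}

```text
time: 11.2
tool_pos: [0.4979, -0.0749, 0.0095]
tcp_rot: [0.164, 3.137, 0.0]
wrist_force: [0.2, 0.5, 0.4]
width: -0.001
grip_force: 0.0
```

Run:
```python
from h import *
where(); go(-.088,-.115,.0095); go(-.067,-.115,.0095)
```

```text
t 11.2 rail xy mm [-111.9 -114.1] z 0.0095 F rail [0.15 0.51 0.37]
shift cm [-2.39 -0.09 -0.  ] twist -0.05 q6 -1.67
shift cm [-4.49 -0.09  0.  ] twist -0.05 q6 -1.67
```

Request:
{"api": "step_arm", "payload": {
  "motion": [
    [0,-0.8,0,0,0],
    [0,-1.5,0,0,0],
    [0,-1.9,0,0,0],
    [0,-2.2,0,0,0],
    [0,-2.4,0,0,0],
    [0,-2.5,0,0,0],
    [0,-2.6,0,0,0],
    [0,-2.7,0,0,0]
  ]
}}

```text
time: 12.0
tool_pos: [0.5243, -0.0783, 0.0092]
tcp_rot: [-0.164, -3.137, -0.0]
wrist_force: [-0.2, 0.0, -1.2]
width: -0.003
grip_force: 0.0
```

Request:
{"api": "step_arm", "payload": {
  "motion": [
    [0,-0.1,0,0,0],
    [0,-0.2,0,0,0],
    [0,-0.3,0,0,0],
    [0,-0.3,0,0,0]
  ]
}}

```text
time: 12.4
tool_pos: [0.5268, -0.0785, 0.0091]
tcp_rot: [-0.164, -3.136, -0.0]
wrist_force: [-2.5, -0.0, 0.9]
width: -0.001
grip_force: 1.0
```

Request:
{"api": "step_arm", "payload": {
  "motion": [
    [0,-0.1,0,0,0],
    [0,-0.2,0,0,0],
    [0,-0.2,0,0,0]
  ]
}}

```text
time: 12.7
tool_pos: [0.5286, -0.0788, 0.0089]
tcp_rot: [-0.163, -3.135, -0.0]
wrist_force: [-4.7, -0.8, 0.6]
width: -0.002
grip_force: 2.1
```

Request:
{"api": "step_arm", "payload": {
  "motion": [
    [0,-0.1,0,0,0],
    [0,-0.2,0,0,0],
    [0,-0.2,0,0,0]
  ]
}}

```text
time: 13.0
tool_pos: [0.5291, -0.0787, 0.0086]
tcp_rot: [-0.163, -3.132, -0.001]
wrist_force: [-7.4, -0.8, 3.1]
width: -0.003
grip_force: 3.8
```

Request:
{"api": "step_arm", "payload": {
  "motion": [
    [0,-0.1,0,0,0],
    [0,-0.2,0,0,0],
    [0,-0.2,0,0,0]
  ]
}}

```text
time: 13.3
tool_pos: [0.5293, -0.0786, 0.008]
tcp_rot: [-0.163, -3.129, -0.001]
wrist_force: [-10.7, -0.2, 5.0]
width: 0.002
grip_force: 5.3
```

Request:
{"api": "step_arm", "payload": {
  "motion": [
    [0,-0.1,0,0,0],
    [0,-0.1,0,0,0]
  ]
}}

```text
time: 13.5
tool_pos: [0.5299, -0.0787, 0.0079]
tcp_rot: [-0.163, -3.128, -0.001]
wrist_force: [-12.1, -0.3, 4.7]
width: 0.0
grip_force: 5.6
```

Request:
{"api": "step_arm", "payload": {
  "motion": [
    [0,-0.1,0,0,0],
    [0,-0.1,0,0,0]
  ]
}}

```text
time: 13.7
tool_pos: [0.5313, -0.079, 0.0078]
tcp_rot: [-0.163, -3.129, -0.001]
wrist_force: [-9.6, -2.5, 2.6]
width: 0.004
grip_force: 4.9
```

Request:
{"api": "step_arm", "payload": {
  "motion": [
    [0,-0.1,0,0,0],
    [0,-0.1,0,0,0]
  ]
}}

```text
time: 13.9
tool_pos: [0.5328, -0.0795, 0.0078]
tcp_rot: [-0.163, -3.13, 0.0]
wrist_force: [-9.2, -2.9, 0.6]
width: 0.004
grip_force: 4.1
```

Request:
{"api": "step_arm", "payload": {
  "motion": [
    [0,-0.1,0,0,0],
    [0,-0.2,0,0,0],
    [0,-0.2,0,0,0]
  ]
}}

```text
time: 14.2
tool_pos: [0.5361, -0.0797, 0.008]
tcp_rot: [-0.163, -3.133, -0.0]
wrist_force: [-5.6, -1.2, -0.6]
width: -0.002
grip_force: 2.6
```

Request:
{"api": "step_arm", "payload": {
  "motion": [
    [0,-0.1,0,0,0],
    [0,-0.2,0,0,0],
    [0,-0.2,0,0,0]
  ]
}}

```text
time: 14.5
tool_pos: [0.5384, -0.0799, 0.0081]
tcp_rot: [-0.163, -3.133, -0.0]
wrist_force: [-5.7, -2.2, -0.5]
width: -0.002
grip_force: 2.6
```

Request:
{"api": "step_arm", "payload": {
  "motion": [
    [0,-0.1,0,0,0],
    [0,-0.2,0,0,0],
    [0,-0.2,0,0,0]
  ]
}}

```text
time: 14.8
tool_pos: [0.5404, -0.0802, 0.0082]
tcp_rot: [-0.163, -3.133, 0.0]
wrist_force: [-6.3, -1.9, -0.8]
width: -0.001
grip_force: 2.7
```

Request:
{"api": "step_arm", "payload": {
  "motion": [
    [0,-0.1,0,0,0],
    [0,-0.1,0,0,0]
  ]
}}

```text
time: 15.0
tool_pos: [0.5413, -0.0802, 0.0082]
tcp_rot: [-0.163, -3.133, 0.0]
wrist_force: [-5.4, -1.9, 0.5]
width: 0.001
grip_force: 2.8
```

Run:
```python
from h import *
where()
```

```text
t 15.0 rail xy mm [ -68.2 -114.9] z 0.0082 F rail [-5.19 -2.48  0.46]
```

Request:
{"api": "step_arm", "payload": {
  "motion": [
    [0,-0.1,0,0,0],
    [0,-0.2,0,0,0],
    [0,-0.2,0,0,0]
  ]
}}

```text
time: 15.3
tool_pos: [0.5417, -0.0802, 0.008]
tcp_rot: [-0.163, -3.13, -0.001]
wrist_force: [-9.8, -0.8, 4.2]
width: -0.002
grip_force: 4.8
```

Request:
{"api": "step_arm", "payload": {
  "motion": [
    [0,-0.1,0,0,0],
    [0,-0.1,0,0,0]
  ]
}}

```text
time: 15.5
tool_pos: [0.5418, -0.0801, 0.0079]
tcp_rot: [-0.163, -3.128, -0.001]
wrist_force: [-11.6, -0.3, 5.6]
width: -0.003
grip_force: 5.9
```

Request:
{"api": "step_arm", "payload": {
  "motion": [
    [0,-0.1,0,0,0],
    [0,-0.1,0,0,0]
  ]
}}

```text
time: 15.7
tool_pos: [0.5418, -0.0799, 0.0076]
tcp_rot: [-0.162, -3.126, -0.002]
wrist_force: [-14.0, -0.7, 6.7]
width: -0.004
grip_force: 6.9
```

Request:
{"api": "step_arm", "payload": {
  "motion": [
    [0,-0.1,0,0,0],
    [0,-0.1,0,0,0]
  ]
}}

```text
time: 15.9
tool_pos: [0.5417, -0.0798, 0.0073]
tcp_rot: [-0.162, -3.124, -0.002]
wrist_force: [-16.0, 0.5, 7.4]
width: -0.002
grip_force: 7.8
```

Run:
```python
from h import *
where()
```

```text
t 15.9 rail xy mm [ -67.8 -114.4] z 0.0073 F rail [-16.    -1.14   7.43]
```

The right end is hard against the wood. I'll press the left end again.

Request:
{"api": "step_arm", "payload": {
  "motion": [
    [0,0.8,0,0,0],
    [0,2,0,0,0],
    [0,3.3,0,0,0],
    [0,3.3,3,0,0],
    [0,3.3,7,0,0],
    [0,3.3,11,0,0],
    [0,3.3,15,0,0],
    [0,3.3,19,0,0],
    [0,3.3,22,0,0],
    [0,3.3,23,0,0],
    [0,3.3,23,0,0],
    [0,3.3,23,0,0]
  ]
}}

```text
time: 17.1
tool_pos: [0.5391, 0.1507, 0.0092]
tcp_rot: [-0.163, -3.137, 0.001]
wrist_force: [-0.5, -0.6, 0.2]
width: -0.001
grip_force: 0.0
```

Run:
```python
from h import *
where(); go(-.073,.115,.0095)
```

```text
t 17.1 rail xy mm [-94.3 114.5] z 0.0092 F rail [-0.4  -0.62  0.17]
shift cm [-2.13  0.05 -0.03] twist -0.02 q6 -1.24
```

Request:
{"api": "step_arm", "payload": {
  "motion": [
    [0,-0.7,0,0,0],
    [0,-1.3,0,0,0],
    [0,-1.7,0,0,0],
    [0,-1.9,0,0,0],
    [0,-2,0,0,0],
    [0,-2.1,0,0,0],
    [0,-2.2,0,0,0],
    [0,-2.2,0,0,0]
  ]
}}

```text
time: 17.9
tool_pos: [0.5613, 0.1492, 0.0093]
tcp_rot: [-0.163, -3.137, 0.0]
wrist_force: [0.0, -0.2, 0.2]
width: -0.002
grip_force: 0.0
```

Request:
{"api": "step_arm", "payload": {
  "motion": [
    [0,-0.1,0,0,0],
    [0,-0.2,0,0,0],
    [0,-0.3,0,0,0],
    [0,-0.3,0,0,0]
  ]
}}

```text
time: 18.3
tool_pos: [0.5645, 0.1488, 0.0093]
tcp_rot: [0.163, 3.137, 0.0]
wrist_force: [-0.3, 0.3, -0.2]
width: 0.003
grip_force: 0.0
```

Request:
{"api": "step_arm", "payload": {
  "motion": [
    [0,-0.1,0,0,0],
    [0,-0.2,0,0,0],
    [0,-0.3,0,0,0],
    [0,-0.3,0,0,0]
  ]
}}

```text
time: 18.7
tool_pos: [0.5655, 0.1485, 0.0087]
tcp_rot: [-0.164, -3.134, 0.001]
wrist_force: [-4.1, 0.6, 2.6]
width: -0.002
grip_force: 2.5
```

Run:
```python
from h import *
where()
```

```text
t 18.7 rail xy mm [-67.8 115.1] z 0.0087 F rail [-4.15  0.15  2.61]
```

Request:
{"api": "step_arm", "payload": {
  "motion": [
    [0,-0.1,0,0,0],
    [0,-0.2,0,0,0],
    [0,-0.3,0,0,0],
    [0,-0.3,0,0,0]
  ]
}}

```text
time: 19.1
tool_pos: [0.5671, 0.1483, 0.0083]
tcp_rot: [-0.164, -3.131, 0.001]
wrist_force: [-8.2, 1.9, 3.5]
width: -0.002
grip_force: 4.0
```

Request:
{"api": "step_arm", "payload": {
  "motion": [
    [0,-0.1,0,0,0],
    [0,-0.1,0,0,0]
  ]
}}

```text
time: 19.3
tool_pos: [0.567, 0.1482, 0.008]
tcp_rot: [-0.164, -3.129, 0.001]
wrist_force: [-9.9, 2.7, 4.4]
width: 0.004
grip_force: 5.0
```

Run:
```python
from h import *
where()
```

```text
t 19.3 rail xy mm [-66.2 115. ] z 0.008 F rail [-10.14   1.64   4.37]
```

Request:
{"api": "step_arm", "payload": {
  "motion": [
    [0,-0.1,0,0,0],
    [0,-0.2,0,0,0],
    [0,-0.2,0,0,0]
  ]
}}

```text
time: 19.6
tool_pos: [0.567, 0.1479, 0.0075]
tcp_rot: [-0.164, -3.125, 0.002]
wrist_force: [-13.1, 1.7, 7.1]
width: 0.004
grip_force: 7.0
```

Run:
```python
from h import *
where()
```

```text
t 19.6 rail xy mm [-66.2 114.7] z 0.0075 F rail [-13.23   0.36   7.11]
```

Request:
{"api": "step_arm", "payload": {
  "motion": [
    [0,0.8,0,0,0],
    [0,2,0,0,0],
    [0,3.2,0,0,0],
    [0,3.2,-3,0,0],
    [0,3.2,-7,0,0],
    [0,3.2,-11,0,0],
    [0,3.2,-15,0,0],
    [0,3.2,-19,0,0],
    [0,3.2,-22,0,0],
    [0,3.2,-23,0,0],
    [0,3.2,-23,0,0],
    [0,3.2,-23,0,0]
  ]
}}

```text
time: 20.8
tool_pos: [0.5175, -0.0768, 0.0094]
tcp_rot: [0.164, 3.137, 0.001]
wrist_force: [-0.3, 1.2, -0.0]
width: 0.001
grip_force: 0.0
```

Run:
```python
from h import *
where(); go(-.070,-.115,.0095)
```

```text
t 20.8 rail xy mm [ -92.2 -114. ] z 0.0094 F rail [-0.42  1.14 -0.02]
shift cm [-2.22 -0.1  -0.01] twist -0.05 q6 -1.66
```

Request:
{"api": "step_arm", "payload": {
  "motion": [
    [0,-0.7,0,0,0],
    [0,-1.3,0,0,0],
    [0,-1.7,0,0,0],
    [0,-2,0,0,0],
    [0,-2.2,0,0,0],
    [0,-2.3,0,0,0],
    [0,-2.4,0,0,0],
    [0,-2.4,0,0,0]
  ]
}}

```text
time: 21.6
tool_pos: [0.5414, -0.0801, 0.0092]
tcp_rot: [-0.164, -3.137, -0.0]
wrist_force: [-0.2, -0.2, 0.2]
width: 0.0
grip_force: 0.0
```

Request:
{"api": "step_arm", "payload": {
  "motion": [
    [0,-0.1,0,0,0],
    [0,-0.2,0,0,0],
    [0,-0.3,0,0,0],
    [0,-0.4,0,0,0],
    [0,-0.4,0,0,0]
  ]
}}

```text
time: 22.1
tool_pos: [0.5422, -0.0801, 0.0083]
tcp_rot: [-0.163, -3.131, -0.001]
wrist_force: [-7.1, -0.4, 3.7]
width: 0.001
grip_force: 3.6
```

Request:
{"api": "step_arm", "payload": {
  "motion": [
    [0,-0.1,0,0,0],
    [0,-0.2,0,0,0],
    [0,-0.2,0,0,0]
  ]
}}

```text
time: 22.4
tool_pos: [0.5421, -0.08, 0.0077]
tcp_rot: [-0.163, -3.127, -0.002]
wrist_force: [-11.1, 0.1, 5.3]
width: -0.0
grip_force: 5.5
```

Run:
```python
from h import *
where()
```

```text
t 22.4 rail xy mm [ -67.4 -114.5] z 0.0077 F rail [-11.05  -1.04   5.32]
```

Request:
{"api": "step_arm", "payload": {
  "motion": [
    [0,-0.1,0,0,0],
    [0,-0.2,0,0,0],
    [0,-0.2,0,0,0]
  ]
}}

```text
time: 22.7
tool_pos: [0.5422, -0.0799, 0.0071]
tcp_rot: [-0.162, -3.123, -0.002]
wrist_force: [-14.1, 0.3, 6.4]
width: 0.002
grip_force: 7.4
```

Run:
```python
from h import *
where()
```

```text
t 22.7 rail xy mm [ -67.4 -114.5] z 0.0071 F rail [-14.05  -1.14   6.44]
```

Request:
{"api": "step_arm", "payload": {
  "motion": [
    [0,0.8,0,0,0],
    [0,2,0,0,0],
    [0,4,0,0,0],
    [0,7,0,-2,0],
    [0,10,0,-6,0],
    [0,12,0,-10,0],
    [0,12,0,-14,0],
    [0,12,0,-14,0]
  ]
}}

```text
time: 23.5
tool_pos: [0.4344, -0.0694, 0.1561]
tcp_rot: [0.163, 3.123, -0.004]
wrist_force: [1.5, 0.3, 0.1]
width: 0.001
grip_force: 0.0
```

Run:
```python
from h import *
snap("top","t4.png",(170,170,370,270),4); snap("side","s4.png",(195,130,345,280),4); where()
```

```text
t 23.6 rail xy mm [-178.8 -114.8] z 0.1511 F rail [ 0.32 -0.3   0.02]
```

View pics/t4.png

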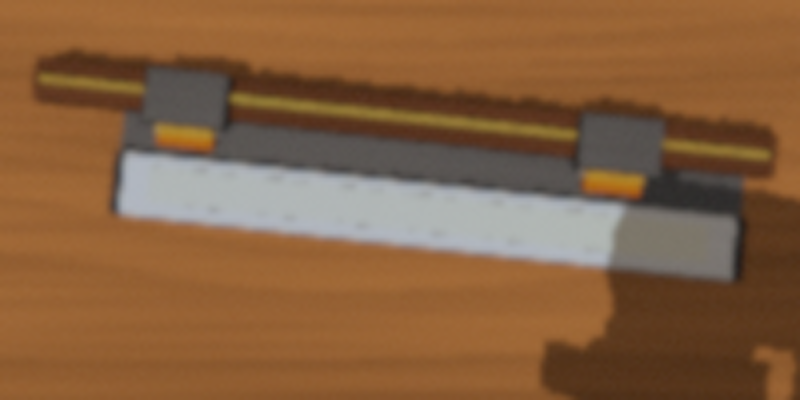

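View pics/s4.png

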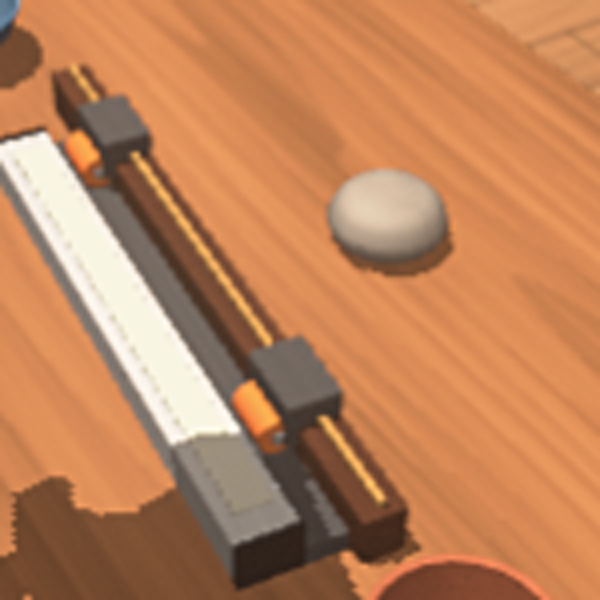

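Both views show the bar flush, with the rollers on top of the tongue. I'll re-press the left end once, gently, to confirm it was not drawn out.

Run:
```python
from h import *
where(); go(-.090,.115,.0095)
```

```text
t 23.6 rail xy mm [-178.8 -114.8] z 0.1511 F rail [ 0.32 -0.3   0.02]
shift cm [-8.79 22.99 14.19] twist -0.04 q6 -1.68
```

Request:
{"api": "step_arm", "payload": {
  "motion": [
    [0,0,4,3,0],
    [0,-1,8,6,0],
    [0,-2,12,9,0],
    [0,-3,16,11,0],
    [0,-4,20,13,0],
    [0,-5,23,14.2,0],
    [0,-7,23,14.2,0],
    [0,-8.5,23,14.2,0],
    [0,-9.5,23,14.2,0],
    [0,-10.2,23,14.2,0],
    [0,-10.6,23,14.2,0],
    [0,-10.8,23,14.2,0],
    [0,-10.8,23,14.2,0]
  ]
}}

```text
time: 24.9
tool_pos: [0.5613, 0.1487, 0.0075]
tcp_rot: [0.165, 3.137, 0.0]
wrist_force: [0.4, -0.0, 0.0]
width: -0.003
grip_force: 0.0
```

Request:
{"api": "step_arm", "payload": {
  "motion": [
    [0,-0.1,0,0,0],
    [0,-0.2,0,0,0],
    [0,-0.3,0,0,0],
    [0,-0.3,0,0,0]
  ]
}}

```text
time: 25.3
tool_pos: [0.5644, 0.1489, 0.0074]
tcp_rot: [0.163, 3.137, 0.0]
wrist_force: [-0.7, 0.2, -0.2]
width: 0.001
grip_force: 0.0
```

Run:
```python
from h import *
where()
```

```text
t 25.3 rail xy mm [-68.9 115.4] z 0.0074 F rail [-0.75  0.15 -0.21]
```

Request:
{"api": "step_arm", "payload": {
  "motion": [
    [0,-0.1,0,0,0],
    [0,-0.2,0,0,0],
    [0,-0.3,0,0,0],
    [0,-0.4,0,0,0],
    [0,-0.4,0,0,0]
  ]
}}

```text
time: 25.8
tool_pos: [0.567, 0.1484, 0.0068]
tcp_rot: [-0.164, -3.135, 0.001]
wrist_force: [-4.2, 0.9, 1.4]
width: -0.0
grip_force: 2.2
```

Request:
{"api": "step_arm", "payload": {
  "motion": [
    [0,-0.1,0,0,0],
    [0,-0.2,0,0,0],
    [0,-0.2,0,0,0]
  ]
}}

```text
time: 26.1
tool_pos: [0.567, 0.1481, 0.0063]
tcp_rot: [-0.163, -3.131, 0.001]
wrist_force: [-8.5, 2.0, 4.5]
width: 0.003
grip_force: 4.4
```

Request:
{"api": "step_arm", "payload": {
  "motion": [
    [0,-0.1,0,0,0],
    [0,-0.2,0,0,0],
    [0,-0.2,0,0,0]
  ]
}}

```text
time: 26.4
tool_pos: [0.567, 0.148, 0.0058]
tcp_rot: [-0.163, -3.127, 0.002]
wrist_force: [-13.0, 2.2, 5.9]
width: 0.002
grip_force: 6.4
```

Run:
```python
from h import *
where()
```

```text
t 26.4 rail xy mm [-66.2 114.8] z 0.0058 F rail [-13.19   0.88   5.95]
```

The left end stopped hard at the same place (0.567) without moving, so both ends are home. I'll retract and hand in.

Request:
{"api": "step_arm", "payload": {
  "motion": [
    [0,0.8,0,0,0],
    [0,2,0,0,0],
    [0,4,0,0,0],
    [0,7,0,-2,0],
    [0,10,0,-6,0],
    [0,12,0,-10,0],
    [0,12,0,-14,0],
    [0,12,0,-14,0],
    [0,12,0,-14,0]
  ]
}}

```text
time: 27.3
tool_pos: [0.4543, 0.1609, 0.1492]
tcp_rot: [0.163, 3.132, 0.003]
wrist_force: [0.5, -0.3, -0.1]
width: -0.002
grip_force: 0.0
```

Run:
```python
from h import *
snap("top","t5.png",(170,170,370,270),4); where()
```

```text
t 27.35 rail xy mm [-180.8  115.4] z 0.1476 F rail [ 0.8   0.53 -0.03]
```

View pics/t5.png

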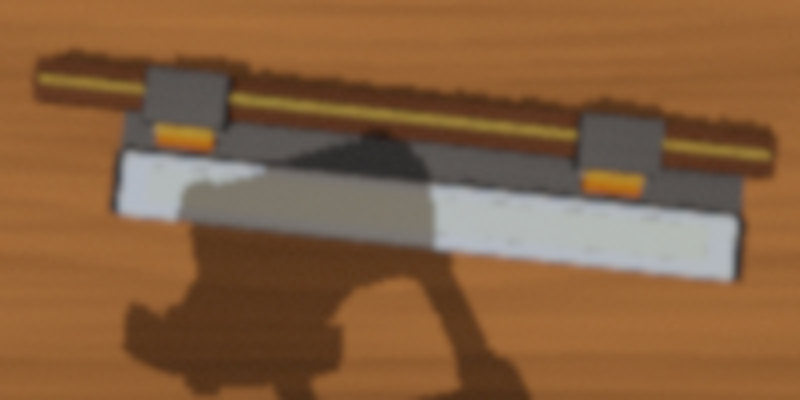

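The bar is unchanged and flush at both ends: the front edge (118,215)-(738,280) runs parallel to the inlay, and both rollers sit on the tongue.

```bash
python3 -c "
from workcell import bot
print(bot.finish_job())"
```

```text
the job is handed in; nothing more can be done
None
```

The light bar is docked and handed in at about 27 s: its tongue is under both catches and both ends stop hard against the rail (left end pressed first, then right, then each re-pressed), the highest push read was about 16 N along the rail (18 N in all), and the arm never went near the cup, bowl or stone.

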